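Start the bench polisher from its switch boxes

ROBOT

A 7-joint arm with a two-finger parallel gripper is mounted at the origin on the work surface. World frame = base frame: x ahead of the robot, y to its left, z up, the work surface at z = 0. Lengths are in m, angles in rad, forces in N, time in s.
With the tool pointing down it reaches from about 0.425 to 0.925 m from the base axis. Payload 6.8 kg.
Tool frame: the origin (TCP) lies midway between the tips of the shut fingers; the grasp point (between the pads) lies 19 mm behind it; x points along the fingers, y is the direction in which the jaws open and shut, and the axes are right-handed (so a half turn about x gives the same grasp; the last joint's range is limited). The gripper opens to 85 mm and grips with 20 to 120 N. Pads are 22 mm wide; open, the fingers measure 114 mm over their backs; the gripper's body (76 mm by 85 mm) begins 54 mm behind the grasp point. The pads swing forward as they close: fully open they stand 13 mm farther back than shut.
Start: joints at [-1.358, 0.477, 0.022, 1.555, -0.011, 1.109, -0.083], TCP at [0.213, 0.641, 0.231] pointing down, gripper open.
Joint ranges: [-2.96, 2.96], [-0.34, 2.1], [-1.41, 1.46], [0.24, 2.44], [-1.37, 4.51], [0.17, 1.92], [-2.96, 2.96]. Speed limits (rad/s): [2.39, 2.39, 3.14, 3.14, 3.14, 3.14, 3.14].

INTERFACE

Orientations are given as a rotation vector (axis times angle).
In Python, from bench import r gives the robot as it stands.
- The arm moves only by the tool carry_out, never from a script. Its argument "targets" is one flat list of numbers, 7 for each row, row after row: the finger opening in m, from 0 to 0.0854, then the shift along the tool's x, y, z in m, then the turn, a rotation vector about the tool's x, y, z in units of 5 degrees (1.0 is 5 degrees). A call has 1 to 12 rows; each row is the pose to reach, as a shift and turn from the pose measured when the call began, along the tool's axes at that moment; what a row does not reach only later rows make up. A row lasts 1/8 s, in which the tool goes at most 62.5 mm and 10.7 degrees, less where a joint would pass 70% of its speed; a pose out of reach is approached as far as the arm can. A call with a gripper value outside its range is refused whole. The fingers move at their own pace and stop on an object; "squeeze" is the grip in N (left out, the last holds). Time passes only in rows, so rows that repeat a pose let the fingers close. It gives the time, the measured TCP pose, the force and the opening at its end, in the units of the state.
- r.get_obs(): the state, without advancing time (a new reading comes with each control period).
- r.grab_frame(name): name is "scene" or "top" or "wrist"; returns the picture (400x640x3 uint8, blue, green, red); there is no depth.
- r.camera_info(name): a dict with "fx", "fy", "cx", "cy" (pixels), "xyz" and "orientation" of the camera in the world. Camera axes: x right, y up, looking along -z (the intrinsics and any distortion apply to the point x, -y, -z); pixel columns grow to the right and rows downward; lengths in m; the calibration is good to about 2 mm. The wrist camera is an equidistant fisheye: a pixel r from the principal point sees the ray r / f radians off the axis. A picture is of the moment at which its call begins: read the wrist's pose just before it. camera_info takes no time and is no camera call; for the wrist camera it gives the pose at the moment of the call.
- r.hand_in(): hands the job in, once; it reports no verdict.
The state is a dict: "clock": time; "joints": joint angles; "qvel": joint speeds; "tau": joint torques, N m; "tcp_pos": TCP position; "orientation": TCP orientation; "contact_force": force on the tool from outside, world axes, zero at the start; "moment": the same for the moment, N m; "grip_width": finger opening in m.
Only numpy, scipy, OpenCV 4.12 (cv2) and the standard library are available. Lean on these libraries where they do the work, as an engineer would, in place of code of your own. Each camera call takes 0.05 s, during which the arm holds its last target. There are 200 camera calls.

TASK

Start the polisher with the closed fingertips, in this order: press the white-marked half of the rocker on the blue box (dust extractor) fully down to ON, then do the same on the yellow box (spindle power), then press the green start button all the way in for a moment and let it go. Leave the white box's lamp rocker and the red stop button alone, only press things: do not pick up, tip or shove the boxes, and do not disturb the tools and parts around them.

Things in the scene. Friction and masses are not known exactly. Their poses are not given: they have to be found in the camera images.
- blue_box: loose blue switch box for the dust extractor: 96 (own x) x 62 (own y) x 40 high, 0.7 kg, standing on the bench at any yaw; origin at the centre of its underside, z up. On top a black V-shaped rocker, 64 long (box x) x 34 wide, pivot in the middle of the top face, 48 above the underside, pivot axis along the box's y. The half towards box +x, with a white bar across its end, is the ON half
- blue (a joint): rocker angle of the blue box, rad: 0 = off (ON half slopes up outwards by 0.34, its end about 11 higher than the pivot; other half level), 0.34 = on (ON half level, 48 above the box's underside, other half raised). Stiff hinge (0.08 N m, about 3 to 4 N near the end of the half), stays where it is left
- blue_press (a point): point on the upper face of the blue box's ON half, 22 from the pivot, moves with the rocker
- yellow_box: loose yellow switch box for the spindle power: 96 (own x) x 62 (own y) x 40 high, 0.7 kg, standing on the bench at any yaw; origin at the centre of its underside, z up. On top a black V-shaped rocker, 64 long (box x) x 34 wide, pivot in the middle of the top face, 48 above the underside, pivot axis along the box's y. The half towards box +x, with a white bar across its end, is the ON half
- yellow (a joint): rocker angle of the yellow box, rad: 0 = off (ON half slopes up outwards by 0.34, its end about 11 higher than the pivot; other half level), 0.34 = on (ON half level, 48 above the box's underside, other half raised). Stiff hinge (0.08 N m, about 3 to 4 N near the end of the half), stays where it is left
- yellow_press (a point): point on the upper face of the yellow box's ON half, 22 from the pivot, moves with the rocker
- lamp_box: loose white switch box for the bench lamp, to be left off: 96 (own x) x 62 (own y) x 40 high, 0.7 kg, standing on the bench at any yaw; origin at the centre of its underside, z up. On top a black V-shaped rocker, 64 long (box x) x 34 wide, pivot in the middle of the top face, 48 above the underside, pivot axis along the box's y. The half towards box +x, with a white bar across its end, is the ON half
- lamp (a joint): rocker angle of the white box, rad: 0 = off (ON half slopes up outwards by 0.34, its end about 11 higher than the pivot; other half level), 0.34 = on (ON half level, 48 above the box's underside, other half raised). Stiff hinge (0.08 N m, about 3 to 4 N near the end of the half), stays where it is left
- lamp_press (a point): point on the upper face of the white box's ON half, 22 from the pivot, moves with the rocker
- station: loose grey start/stop station: 64 (own x) x 128 (own y) x 40 high, 0.9 kg, standing at any yaw, origin at the centre of its underside, z up; two round buttons on its top, green at own y = +32, red at own y = -32, each 30 diameter in a black collar 46 diameter, 12 high
- green (a joint): green button's travel, m: 0 = out, 0.006 = fully in; sprung, about 5 N when fully in, comes out again when let go
- green_top (a point): centre of the green button's top face, which is 62 above the station's underside when out and 56 when fully in
- red (a joint): red button's travel, m: 0 = out, 0.006 = fully in; sprung, about 5 N when fully in, comes out again when let go
- red_top (a point): centre of the red button's top face, which is 62 above the station's underside when out and 56 when fully in
- driver: bystander: screwdriver lying on the bench, about 180 long, not to be disturbed
- jar: bystander: small closed jar, 44 diameter, 55 high, not to be disturbed
- tape: bystander: roll of beige masking tape lying flat, 72 diameter, 24 high, not to be disturbed
- block: bystander: dark steel part, 90 x 35, up to 48 high, not to be disturbed
- oil: bystander: small amber oil bottle, 40 diameter, 100 high, not to be disturbed
- mallet: bystander: hammer lying on the bench, not to be disturbed
- bush: bystander: brass stepped bush, 40 diameter, 35 high, not to be disturbed
Things that resemble listed ones, but are neither listed nor needed, are in the scene too. Leave any pink look-alike of the station alone.

How it is judged:
By the outcome, as a careful person would: the job done as asked, in the order asked, and still so for the second after the job is handed in, with the robot touching nothing.
It also fails if it takes over 40 s, if anything falls off the work surface, if the arm or the gripper's body presses on something with over 40 N, if the wrist force passes 120 N, or if a joint passes its speed limit or range.

## Working session

There is one attempt and no reset: what is moved stays moved. The work goes in short steps, Python scripts to look and compute and a tool call to move; the robot and the scene stay as the last step left them, time stands still between calls to the robot, and variables do not carry over. Pictures are saved under pics/ and viewed, about 8 in all and at most 12, crops included, and the job is handed in when it is done.

Besides the shell and the picture viewer there is one more tool, called by a JSON object that holds its "method" and its "body", one argument or row to a line. carry_out: Moves the arm, as the interface text tells. Its arguments: {"type":"object","properties":{"targets":{"type":"array","items":{"type":"number"}},"squeeze":{"type":"number"}},"required":["targets"]}

```bash
mkdir -p pics
python3 - <<'E'
from bench import r
import cv2
for n in("scene","top"):
    print(n,r.camera_info(n)); cv2.imwrite(f"pics/{n}0.png",r.grab_frame(n))
print(r.get_obs())
E
```

```text
scene {'fx': 391.4360582142363, 'fy': 391.4360582142363, 'cx': 326.52524143353236, 'cy': 195.65095920387432, 'xyz': array([ 1.11016149, -0.04396145,  0.72468296]), 'orientation': array([0.59934558, 0.61544905, 1.52803184])}
top {'fx': 401.597740156676, 'fy': 401.597740156676, 'cx': 317.3948906740086, 'cy': 198.02505150554157, 'xyz': array([ 0.40651751, -0.05249628,  1.14601641]), 'orientation': array([ 0.07318463, -0.07214731, -1.57456862])}
{'clock': 0.1, 'joints': array([-1.35809115,  0.47772214,  0.02236457,  1.55634123, -0.01147037,
        1.10926459, -0.08311221]), 'qvel': array([ 0.00116099, -0.00062996, -0.00111197, -0.00475287, -0.00122066,
        0.00010967, -0.00068285]), 'tau': array([ 3.69287009e-03, -5.97759783e+01,  1.61335710e+00, -2.81953651e+01,
        1.28356065e-02,  5.12910701e-03,  3.09969053e-06]), 'tcp_pos': array([0.21271573, 0.6400625 , 0.23042499]), 'orientation': array([ 0.25050284,  1.55619866, -0.25303056]), 'contact_force': array([ 0.22133767, -0.73404986, -0.39460876]), 'moment': array([ 0.00565937, -0.01097033, -0.01084126]), 'grip_width': 0.08540976512624143}
```

View pics/top0.png

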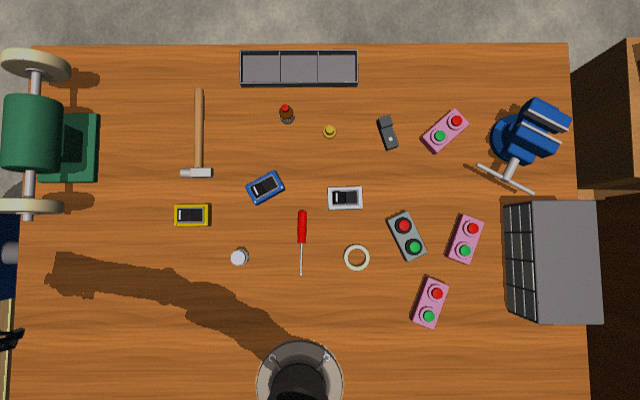

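View pics/scene0.png

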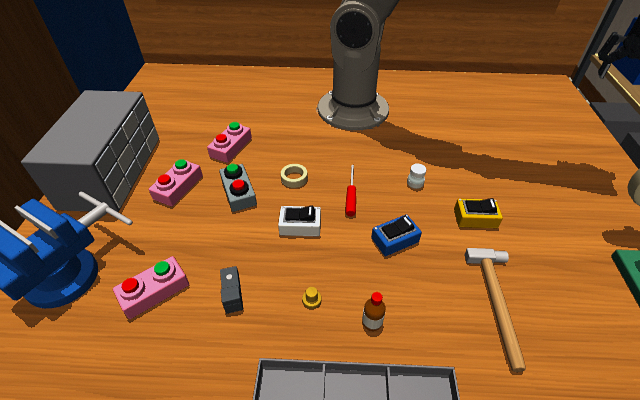

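Candidates in the top view:
- **Boxes:** blue box (265,187), yellow box (192,215), white lamp box (345,198, leave alone).
- **Station:** grey, at (406,236), with green at (414,247) and red at (404,226).
- **Look-alikes:** pink stations at (445,131), (465,239) and (430,302), and a blue vice at (515,135).

I choose the blue box, the yellow box and the grey station, and check them in a close crop.

```bash
cat > h.py <<'E'
import numpy as np, cv2
from scipy.spatial.transform import Rotation as R
from bench import r
def ray(n,u,v):
    c=r.camera_info(n); d=np.array([(u-c['cx'])/c['fx'],-(v-c['cy'])/c['fy'],-1.])
    return np.array(c['xyz']),R.from_rotvec(c['orientation']).apply(d)
def onz(n,p,z):
    o,d=ray(n,*p); return o+d*(z-o[2])/d[2]
def tri(p,q):
    a,d=ray("top",*p); b,e=ray("scene",*q); d/=np.linalg.norm(d); e/=np.linalg.norm(e)
    s=np.linalg.lstsq(np.c_[d,-e],b-a,rcond=None)[0]; P,Q=a+s[0]*d,b+s[1]*e
    return (P+Q)/2,np.linalg.norm(P-Q)
E
python3 - <<'E'
from h import *
T=cv2.imread("pics/top0.png");S=cv2.imread("pics/scene0.png")
W={"top":{"blue":(240,165,50,45),"yellow":(168,195,50,42),"st":(380,205,55,62)},
   "scene":{"blue":(368,210,58,50),"yellow":(450,190,58,45),"st":(212,158,55,58)}}
tiles=[]
for n,I in(("top",T),("scene",S)):
    row=[]
    for k,(x,y,w,h) in W[n].items():
        C=I[y:y+h,x:x+w]; H=cv2.cvtColor(C,cv2.COLOR_BGR2HSV)
        row.append(cv2.resize(cv2.copyMakeBorder(C,0,64-h,0,60-w,cv2.BORDER_CONSTANT),None,fx=4.4,fy=4.4,interpolation=cv2.INTER_CUBIC))
        def cen(m,name,z):
            c,_=cv2.findContours(m,cv2.RETR_EXTERNAL,cv2.CHAIN_APPROX_NONE)
            c=max(c,key=cv2.contourArea,default=None)
            if c is None: return
            mm=np.zeros_like(m);cv2.drawContours(mm,[c],-1,255,-1);mm=mm&m if name in("bar",) else mm
            ys,xs=np.nonzero(mm);p=(x+xs.mean(),y+ys.mean())
            (_,sz,a)=cv2.minAreaRect(c)
            print(n,k,name,np.round(p,1),len(xs),np.round(sz,1),round(a,1),np.round(onz(n,p,z),4))
        if k=="st":
            cen(cv2.inRange(H,(45,120,60),(85,255,255)),"green",.062)
            cen(cv2.inRange(H,(0,150,80),(8,255,255)),"red",.062)
        else:
            cen(cv2.inRange(H,(100,120,40) if k=="blue" else (22,150,60),(125,255,255) if k=="blue" else (35,255,255)),"box",.04)
            cen(cv2.inRange(H,(0,0,140),(180,60,255)),"bar",.056)
            cen(cv2.inRange(H,(0,0,0),(180,90,70)),"black",.05)
    tiles.append(np.hstack(row))
cv2.imwrite("pics/crop.png",np.vstack(tiles))
E
```

```text
top blue box [264.5 187.2] 755 [22.6 34.2] 60.9 [0.5401 0.0946 0.04  ]
top blue bar [255.4 190.2] 15 [8.5 1.3] 63.4 [0.5299 0.1172 0.056 ]
top blue black [263.4 186.6] 294 [12.5 24.1] 63.4 [0.5405 0.0963 0.05  ]
top yellow box [190.7 214.6] 739 [22. 34.] 90.0 [0.4649 0.2975 0.04  ]
top yellow bar [179.5 214.3] 19 [9. 1.] 90.0 [0.4652 0.3228 0.056 ]
top yellow black [190.2 214.5] 268 [11. 24.] 90.0 [0.4646 0.2955 0.05  ]
top st green [414.2 246.6] 103 [11. 10.] 90.0 [ 0.375  -0.3108  0.062 ]
top st red [403.7 225.1] 96 [10. 10.] 90.0 [ 0.4325 -0.2842  0.062 ]
scene blue box [394.6 238.8] 757 [30.7 46.9] 66.8 [0.5691 0.0878 0.04  ]
scene blue bar [406.9 220.6] 21 [9.2 2. ] 51.3 [0.5285 0.1164 0.056 ]
scene blue black [396.9 228.3] 377 [16.5 29.5] 63.4 [0.547  0.0933 0.05  ]
scene yellow box [478.2 210.4] 249 [18. 43.] 90.0 [0.4746 0.2921 0.04  ]
scene yellow bar [492.1 203.1] 16 [7.6 1.9] 71.6 [0.4644 0.3222 0.056 ]
scene yellow black [480.5 206.6] 302 [31. 14.] 0.0 [0.4712 0.2954 0.05  ]
scene st green [231.8 167.8] 81 [ 8. 10.] 90.0 [ 0.3787 -0.3112  0.062 ]
scene st red [237.8 184.2] 98 [11. 10.] 0.0 [ 0.4369 -0.2841  0.062 ]
```

View pics/crop.png

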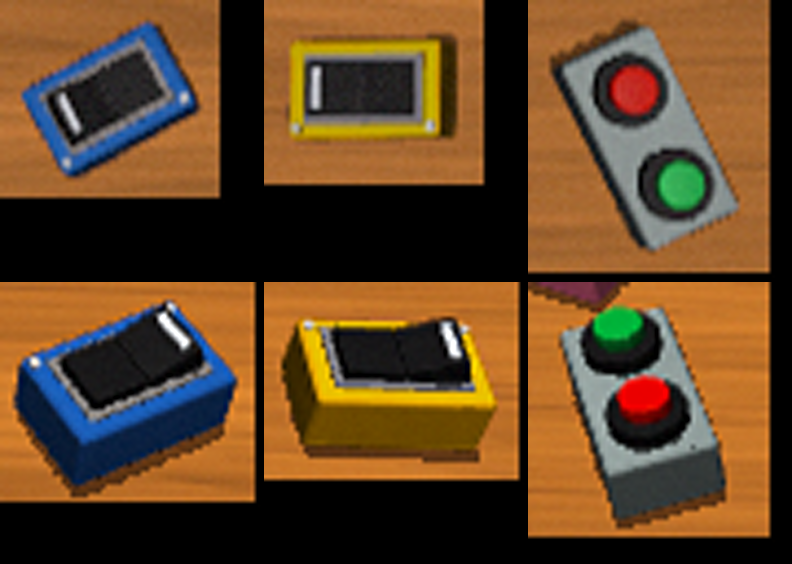

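The crop confirms the choice. In the top view the white bars are at blue (255,190) and yellow (180,214), both on the +y end. The grey station has green at (414,247) and red at (404,225). The two views agree within about 4 mm.

```bash
cat >> h.py <<'E'
def plan(P,d):
    "shift/turn to TCP P, tool x down, tool z along +-d (xy); printed in move units"
    o=r.get_obs(); A=R.from_rotvec(o['orientation']); best=None
    for s in(1,-1):
        z=s*np.array([*d,0])/np.linalg.norm(d); x=np.array([0,0,-1.]); M=np.c_[x,np.cross(z,x),z]
        t=(A.inv()*R.from_matrix(M)).as_rotvec()/np.radians(5)
        if best is None or np.linalg.norm(t)<np.linalg.norm(best): best=t
    print("shift",np.round(A.inv().apply(np.array(P)-o['tcp_pos']),4),"turn",np.round(best,2),"j7",o['joints'][6].round(2))
E
python3 - <<'E'
from h import *
b,e=tri((255.4,190.2),(406.9,220.6)); print(b,e)
y,e=tri((179.5,214.3),(492.1,203.1)); print(y,e)
print(tri((414.2,246.6),(231.8,167.8)))
# blue axis from top-image rect long side
p=np.array([264.5,187.2]);a=np.radians(28);print(onz("top",p+10*np.array([-np.cos(a),np.sin(a)]),.04)-onz("top",p,.04))
print(onz("top",(180.7,214.6),.04)-onz("top",(190.7,214.6),.04))
plan((.531,.1135,.12),(-.47,.88)); plan((.465,.318,.12),(0,1))
E
```

```text
[0.52971045 0.11654127 0.05738356] 0.0008433130524333495
[0.46498202 0.32221207 0.05671434] 0.0006106639908774116
(array([ 0.37494979, -0.31209147,  0.05865881]), np.float64(0.0009031632034486524))
[-0.01297042  0.02436726  0.        ]
[0.00013789 0.02756887 0.        ]
shift [ 0.1111 -0.3992  0.4681] turn [8.7  0.01 0.02] j7 -0.08
shift [ 0.1108 -0.2259  0.341 ] turn [1.432e+01 1.000e-02 1.000e-02] j7 -0.08
```

{"method": "carry_out", "body": {
  "targets": [0,0.03,-0.2,0.234,4.5,0,0,0,0.03,-0.2,0.234,4.5,0,0,0,0.03,-0.2,0.234,4.5,0,0,0,0.03,-0.2,0.234,4.5,0,0,0,0.06,-0.399,0.468,8.7,0,0,0,0.06,-0.399,0.468,8.7,0,0,0,0.06,-0.399,0.468,8.7,0,0,0,0.06,-0.399,0.468,8.7,0,0,0,0.06,-0.399,0.468,8.7,0,0,0,0.06,-0.399,0.468,8.7,0,0,0,0.06,-0.399,0.468,8.7,0,0,0,0.06,-0.399,0.468,8.7,0,0],
  "squeeze": 40
}}

```text
clock: 1.6
tcp_pos: [0.5305, 0.1141, 0.1708]
orientation: [0.839, 1.403, -0.842]
contact_force: [-1.0, 0.2, 0.3]
grip_width: -0.0002
```

Run:
```python
from h import *
plan((.531,.1135,.065),(-.47,.88)); o=r.get_obs();print(o['tcp_pos'],o['contact_force'],o['joints'].round(2),o['clock'])
cv2.imwrite("pics/s1.png",r.grab_frame("scene")[120:320,250:550])
```

```text
shift [0.1058 0.0003 0.0007] turn [0.   0.01 0.02] j7 0.32
[0.53053762 0.11409712 0.17079401] [-1.0313039   0.20410998  0.30700776] [-0.63  0.34  0.38  1.95 -0.16  0.88  0.32] 1.6
```

{"method": "carry_out", "body": {
  "targets": [0,0.05,0,0.001,0,0,0,0,0.095,0,0.001,0,0,0,0,0.107,0,0.001,0,0,0,0,0.111,0,0.001,0,0,0,0,0.115,0,0.001,0,0,0,0,0.119,0,0.001,0,0,0,0,0.122,0,0.001,0,0,0,0,0.122,0,0.001,0,0,0]
}}

```text
clock: 2.65
tcp_pos: [0.5313, 0.1143, 0.0493]
orientation: [0.839, 1.402, -0.839]
contact_force: [0.1, 0.7, 2.0]
grip_width: 0.0004
```

{"method": "carry_out", "body": {
  "targets": [0,0.0015,0,0,0,0,0,0,0.003,0,0,0,0,0,0,0.003,0,0,0,0,0]
}}

```text
clock: 3.02
tcp_pos: [0.5315, 0.1144, 0.0477]
orientation: [0.84, 1.403, -0.839]
contact_force: [-4.4, 1.5, 19.6]
grip_width: -0.0003
```

{"method": "carry_out", "body": {
  "targets": [0,-0.04,0,0,0,0,0,0,-0.09,0,0,0,0,0,0,-0.09,0,0,0,0,0]
}}

```text
clock: 3.4
tcp_pos: [0.5337, 0.1142, 0.1409]
orientation: [0.844, 1.398, -0.836]
contact_force: [-1.1, -0.4, -0.1]
grip_width: -0.0
```

Run:
```python
from h import *
plan((.465,.318,.12),(0,1)); o=r.get_obs();print(o['tcp_pos'],o['contact_force'],o['joints'].round(2),o['clock'])
```

```text
shift [ 0.0209  0.0354 -0.2121] turn [ 5.63 -0.01 -0.07] j7 0.35
[0.53370813 0.11417865 0.14088601] [-1.05463468 -0.36294553 -0.13073285] [-0.62  0.39  0.37  1.98 -0.19  0.81  0.35] 3.4
```

{"method": "carry_out", "body": {
  "targets": [0,0,0.018,-0.06,1.5,0,0,0,0.01,0.018,-0.12,3,0,0,0,0.02,0.035,-0.18,4.5,0,0,0,0.02,0.035,-0.212,5.6,0,0,0,0.02,0.035,-0.212,5.6,0,0,0,0.02,0.035,-0.212,5.6,0,0]
}}

```text
clock: 4.15
tcp_pos: [0.4647, 0.316, 0.1201]
orientation: [1.21, 1.207, -1.203]
contact_force: [-0.4, 0.3, 0.6]
grip_width: 0.0002
```

Run:
```python
from h import *
plan((.465,.318,.048),(0,1)); o=r.get_obs();print(o['tcp_pos'],o['contact_force'],o['clock'])
T=r.grab_frame("top")[165:240,150:290];S=r.grab_frame("scene")[170:270,350:520]
cv2.imwrite("pics/s2.png",np.vstack([cv2.resize(x,(640,h),interpolation=cv2.INTER_CUBIC) for x,h in((T,300),(S,300))]))
```

```text
shift [ 0.0721 -0.0001 -0.0019] turn [ 0.03 -0.   -0.06] j7 -0.46
[0.46468651 0.31604685 0.12012098] [-0.4070372   0.3439071   0.64955712] 4.15
```

View pics/s2.png

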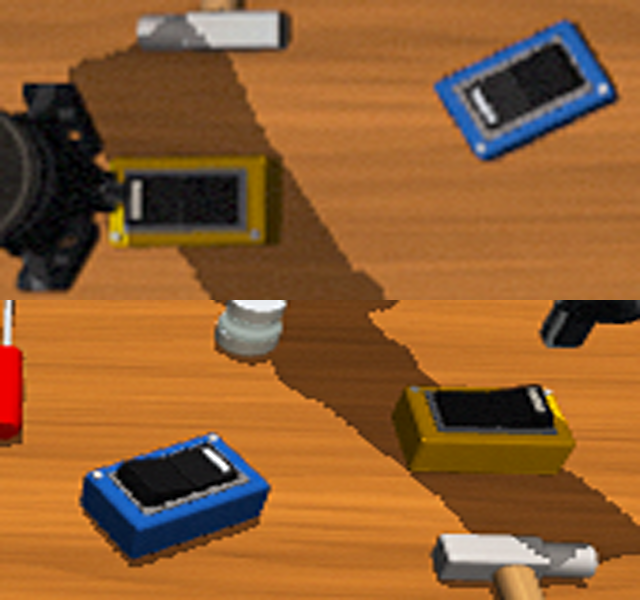

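The blue ON half now looks level, with its other half raised and the box unmoved. I'll check that with the bar's triangulated height before pressing yellow.

```bash
cat >> h.py <<'E'
def bar(wt,ws):
    ps=[]
    for n,(x,y,w,h) in(("top",wt),("scene",ws)):
        C=cv2.cvtColor(r.grab_frame(n)[y:y+h,x:x+w],cv2.COLOR_BGR2HSV); m=cv2.inRange(C,(0,0,140),(180,60,255))
        c,_=cv2.findContours(m,cv2.RETR_EXTERNAL,cv2.CHAIN_APPROX_NONE); c=max(c,key=len)
        mm=np.zeros_like(m);cv2.drawContours(mm,[c],-1,255,-1);ys,xs=np.nonzero(mm);ps.append((x+xs.mean(),y+ys.mean()))
    print("bar",np.round(ps,1).tolist(),tri(*ps))
BLUE=((240,165,50,45),(368,210,58,50)); YEL=((168,195,50,42),(450,190,58,45))
E
python3 -c "
from h import *
bar(*BLUE)"
```

```text
bar [[255.4, 191.0], [404.4, 233.4]] (array([0.53197054, 0.12016471, 0.01478446]), np.float64(0.007002181639702253))
```

```bash
sed -i 's/(0,0,140),(180,60,255)); *$/(0,0,140),(180,60,255))/; s/m=cv2.inRange(C,(0,0,140)/m=cv2.inRange(C,(0,0,185)/; s/BLUE=((240,165,50,45),(368,210,58,50))/BLUE=((240,165,50,45),(395,212,25,24))/' h.py
python3 -c "
from h import *
bar(*BLUE)
print(tri((255.6,191.2),(407.1,223.4)))"
```

```text
bar [[254.7, 190.3], [407.2, 222.9]] (array([0.53024633, 0.11893681, 0.05009045]), np.float64(0.0020736828069679264))
(array([0.52827439, 0.11829546, 0.04606716]), np.float64(0.00028632838339983356))
```

{"method": "carry_out", "body": {
  "targets": [0,0.045,0,-0.002,0,0,0,0,0.056,0,-0.002,0,0,0,0,0.06,0,-0.002,0,0,0,0,0.064,0,-0.002,0,0,0,0,0.068,0,-0.002,0,0,0,0,0.071,0,-0.002,0,0,0,0,0.071,0,-0.002,0,0,0]
}}

```text
clock: 5.32
tcp_pos: [0.4661, 0.3193, 0.0503]
orientation: [1.214, 1.207, -1.202]
contact_force: [0.6, 0.2, 1.7]
grip_width: 0.0002
```

The blue bar dropped from 57 mm to about 48 mm, so blue is ON. Next I finish pressing yellow.

{"method": "carry_out", "body": {
  "targets": [0,0.002,0,0,0,0,0,0,0.004,0,0,0,0,0,0,0.004,0,0,0,0,0]
}}

```text
clock: 5.7
tcp_pos: [0.4662, 0.3195, 0.0478]
orientation: [1.215, 1.208, -1.202]
contact_force: [-4.7, -1.9, 19.4]
grip_width: -0.0
```

{"method": "carry_out", "body": {
  "targets": [0,-0.05,0,0,0,0,0,0,-0.1,0,0,0,0,0,0,-0.12,0,0,0,0,0,0,-0.12,0,0,0,0,0]
}}

```text
clock: 6.2
tcp_pos: [0.4659, 0.3189, 0.1687]
orientation: [1.216, 1.207, -1.2]
contact_force: [0.4, 0.9, -0.5]
grip_width: -0.0005
```

Run:
```python
from h import *
bar(*YEL); plan((.53,0,.168),(0,1)); plan((.376,-.311,.168),(0.42,.91)); plan((.376,-.311,.168),(0.91,-.42));o=r.get_obs();print(o['tcp_pos'],o['contact_force'],o['clock'],o['joints'].round(2))
```

```text
Traceback (most recent call last):
  File "h.py", line 25, in bar
    c,_=cv2.findContours(m,cv2.RETR_EXTERNAL,cv2.CHAIN_APPROX_NONE); c=max(c,key=len)
                                                                       ~~~^^^^^^^^^^^
ValueError: max() iterable argument is empty
```

Run:
```python
from h import *
plan((.53,0,.168),(0,1)); plan((.376,-.311,.168),(0.91,-.42));plan((.376,-.311,.168),(0.42,.91));print(r.get_obs()['joints'].round(2))
```

```text
shift [-0.0014  0.0646  0.3186] turn [ 0.01 -0.04 -0.07] j7 -0.5
shift [-0.0035 -0.0896  0.6295] turn [-13.04   0.    -0.09] j7 -0.5
shift [-0.0035 -0.0896  0.6295] turn [ 4.96 -0.06 -0.06] j7 -0.5
[-1.08  0.39  0.47  1.92 -0.23  0.88 -0.5 ]
```

{"method": "carry_out", "body": {
  "targets": [0,0,0.013,0.06,0,0,0,0,0,0.026,0.12,0,0,0,0,0,0.038,0.18,0,0,0,0,0,0.05,0.24,0,0,0,0,0,0.065,0.3,0,0,0,0,0,0.06,0.35,0,0,0,0,0,0.03,0.4,0,0,0,0,0,0,0.45,0,0,0,0,0,-0.025,0.505,0,0,0,0,0,-0.055,0.56,0,0,0,0,0,-0.09,0.61,0,0,0,0,0,-0.09,0.6295,0,0,0]
}}

```text
clock: 7.75
tcp_pos: [0.3709, -0.3134, 0.163]
orientation: [1.218, 1.208, -1.21]
contact_force: [0.8, 0.5, -0.1]
grip_width: -0.0
```

Run:
```python
from h import *
o=r.get_obs();print(o['tcp_pos'],o['contact_force'],o['clock'],o['joints'].round(2))
A=R.from_rotvec(o['orientation']);print(A.inv().apply(np.array((.376,-.311,.068))-o['tcp_pos']).round(4))
bar(*YEL)
T=r.grab_frame("top");S=r.grab_frame("scene")
cv2.imwrite("pics/s3.png",np.vstack([cv2.resize(T[165:265,160:300],(560,400),interpolation=cv2.INTER_CUBIC)[:300],cv2.resize(S[170:270,360:520],(560,300),interpolation=cv2.INTER_CUBIC)]))
```

```text
[ 0.37093512 -0.31340511  0.16303844] [ 0.8137009   0.47592808 -0.11993487] 7.75 [ 0.    0.3   0.69  2.1  -0.26  0.83  0.84]
[ 0.0951  0.0048 -0.002 ]
bar [[180.0, 214.5], [491.5, 205.0]] (array([0.46476946, 0.32303992, 0.04998241]), np.float64(0.0008208351855947648))
```

View pics/s3.png

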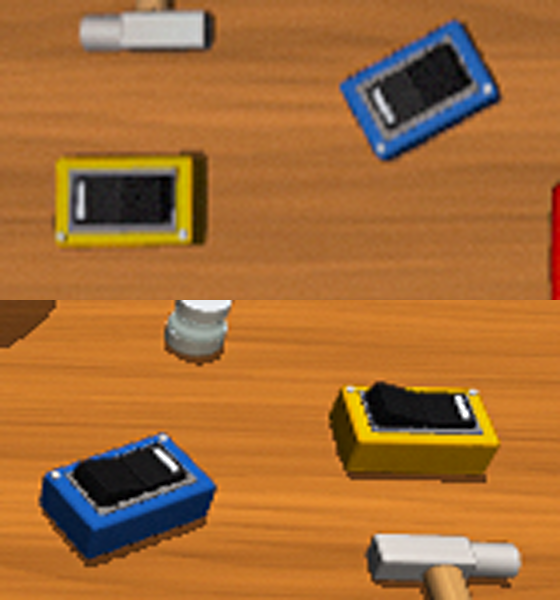

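Both rockers read ON: the bars are at (255,190) blue and (180,214) yellow, both about 50 mm high, with the far halves raised. Green is next.

{"method": "carry_out", "body": {
  "targets": [0,0.045,0.005,-0.002,0,0,0,0,0.09,0.005,-0.002,0,0,0,0,0.098,0.005,-0.002,0,0,0,0,0.101,0.005,-0.002,0,0,0,0,0.104,0.005,-0.002,0,0,0,0,0.107,0.005,-0.002,0,0,0,0,0.108,0.005,-0.002,0,0,0]
}}

```text
clock: 8.82
tcp_pos: [0.3812, -0.3078, 0.0561]
orientation: [1.214, 1.209, -1.203]
contact_force: [0.7, 1.1, 6.1]
grip_width: 0.0004
```

{"method": "carry_out", "body": {
  "targets": [0,0.002,0,0,0,0,0,0,0.003,0,0,0,0,0,0,0.003,0,0,0,0,0]
}}

```text
clock: 9.2
tcp_pos: [0.3814, -0.3079, 0.0555]
orientation: [1.218, 1.208, -1.201]
contact_force: [-7.8, 7.0, 36.3]
grip_width: -0.0002
```

{"method": "carry_out", "body": {
  "targets": [0,-0.05,0,0,0,0,0,0,-0.1,0,0,0,0,0,0,-0.13,0,0.06,0,0,0,0,-0.13,0.06,0,0,0,0,0,-0.13,0.12,0.06,0,0,0,0,-0.13,0.18,0.12,0,0,0,0,-0.13,0.18,0.12,0,0,0]
}}

```text
clock: 10.07
tcp_pos: [0.5625, -0.4299, 0.1859]
orientation: [1.216, 1.208, -1.2]
contact_force: [0.6, -0.8, 0.5]
grip_width: -0.0003
```

Run:
```python
from h import *
o=r.get_obs();print(o['tcp_pos'],o['contact_force'],o['clock'])
bar(*BLUE);bar(*YEL)
cv2.imwrite("pics/t9.png",r.grab_frame("top"));cv2.imwrite("pics/s9.png",r.grab_frame("scene"))
```

```text
[ 0.56245516 -0.42986887  0.18590802] [ 0.61196626 -0.81583712  0.49145159] 10.075
bar [[254.7, 190.0], [407.2, 222.9]] (array([0.53093436, 0.11884613, 0.05089808]), np.float64(0.002275279063723016))
bar [[180.0, 214.5], [491.5, 205.0]] (array([0.46476946, 0.32303992, 0.04998241]), np.float64(0.0008208351855947648))
```

View pics/s9.png

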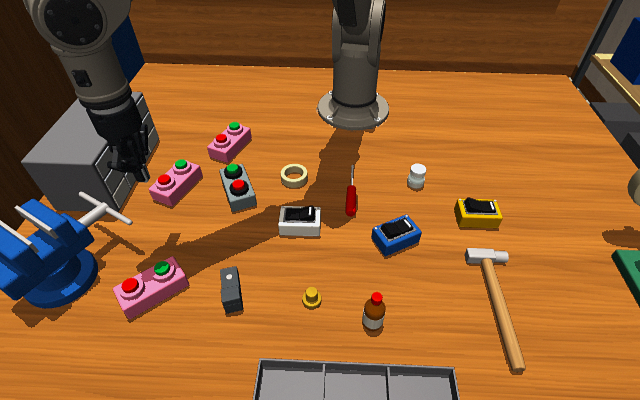

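View pics/t9.png

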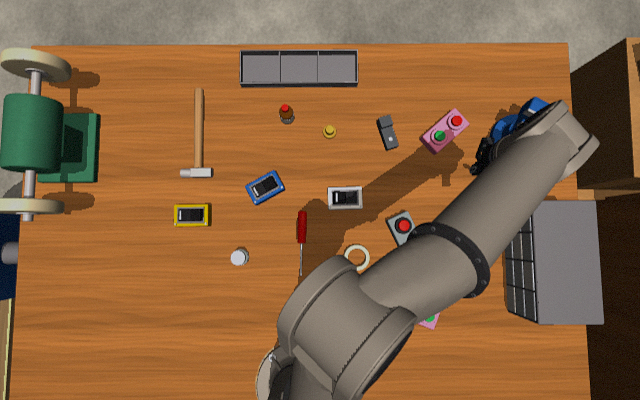

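Both rockers are still ON. Red, green and the bystanders look unmoved in the scene view: green at (233,171), red at (239,186). The gripper is parked near the vice, so I'll move it into the open before handing in.

{"method": "carry_out", "body": {
  "targets": [0,-0.03,0,-0.06,0,0,0,0,-0.04,0,-0.12,0,0,0,0,-0.04,0,-0.18,0,0,0,0,-0.04,0,-0.24,0,0,0,0,-0.04,0,-0.3,0,0,0,0,-0.04,0,-0.36,0,0,0,0,-0.04,0,-0.36,0,0,0,0,-0.04,0,-0.36,0,0,0]
}}

```text
clock: 11.38
tcp_pos: [0.5586, -0.0688, 0.2289]
orientation: [1.218, 1.209, -1.201]
contact_force: [0.5, -0.3, 0.2]
grip_width: -0.0002
```

Run:
```python
from h import *
o=r.get_obs();print(o['tcp_pos'],o['contact_force'],o['clock'])
S0=cv2.imread("pics/scene0.png");S=r.grab_frame("scene");T=r.grab_frame("top")
for n,w in(("red",(0,150,80,8)),("green",(45,120,60,85))):
    for I in(S0,S):
        H=cv2.cvtColor(I[158:216,212:267],cv2.COLOR_BGR2HSV);ys,xs=np.nonzero(cv2.inRange(H,w[:3],(w[3],255,255)));print(n,xs.mean()+212,ys.mean()+158,len(xs))
print(r.hand_in())
```

```text
[ 0.55856001 -0.06879532  0.228855  ] [ 0.49727853 -0.32472021  0.20592071] 11.375
red 237.48 183.69 100
red 237.5 183.7941176470588 102
green 231.80246913580248 167.82716049382717 81
green 231.85714285714286 167.97619047619048 84
the job is handed in; nothing more can be done
None
```

I pressed the blue rocker fully down to ON, then the yellow one, then pressed the green start button in and let it go. I handed the job in at about 11.5 s with the arm parked clear of everything.

- **Blue and yellow rockers:** each stopped firm at about 48 mm with roughly 19 N on the tool. Before hand-in, both white bars measured about 50 mm high, down from 57 mm.
- **Green button:** it bottomed out at about 55.5 mm. The wrist force read 36 N at that moment, more than needed, though under the 120 N wrist limit. It was pressed by the fingertips, about 5 mm off centre.
- **Station afterwards:** the red and green buttons sit at their starting pixels within 0.2 px, so the station did not shift and green came back out.
- **Lamp box and bystanders:** they look unmoved in the last scene view, checked by eye only.
- **Checks that failed or disagreed:** the first blue bar height picked the wrong contour (15 mm). One attempt at the yellow bar was hidden behind the arm. Both were repeated, and the two camera views still disagree by about 2 mm on the blue bar.

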